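# Put the sampling kit back in its holders

### The job

Put the four pieces of sampling kit back in their own grey holders: the moisture tin upright in the wide round dish, the sample vial upright in the narrow round cup, the stamp rubber side down and flat in the rectangular tray, and the marker lying along the pen rest, centred, in both notches. Keep the tin and the vial upright on the way, and leave the check weight and the sample cup where they stand.

Things in the scene. Friction and masses are not known exactly. Their poses are not given: they have to be found in the camera images.
- tin: loose whitish moisture tin with its lid pressed on, round, lid 58 mm across, body 55 mm across, 27 mm high (its solid part 24 mm); about 60 g. Origin: centre of the underside, z up
- vial: loose standing sample vial with a black screw cap, round, body 27 mm across, cap 29 mm across, 64 mm high (cap from 50 mm up); about 40 g. Origin: centre of the underside, z up. Grasp the body
- stamp: loose standing rubber stamp, foot 22 x 52 mm (52 along its y) and 10 mm high, with a round wooden handle up to 24 mm thick, narrower at its waist, rising from the middle of the foot to 62 mm; about 50 g. Origin: centre of the underside, z up. Grasp the handle
- tin_dish: fixed grey round dish, the home of the tin: foot flange 84 mm across, round rim 78 mm outside and 72 mm inside, rim top 10 mm above the table, inner floor 4 mm above the table. Origin: centre of the underside, z up
- vial_cup: fixed grey narrow round cup, the home of the vial: foot flange 64 mm across, rim 52 mm outside and 46 mm inside, rim top 22 mm above the table, inner floor 4 mm above the table. Origin: centre of the underside, z up
- stamp_tray: fixed grey shallow rectangular tray, the home of the stamp: 44 x 74 mm outside, 38 x 68 mm inside (long side along its y), rim top 11 mm and inner floor 4 mm above the table. Origin: centre of the underside, z up
- marker_rest: fixed grey pen rest, the home of the marker: base plate 66 x 110 x 5 mm, long along its y, with two notched saddles at y = +42 and -42 mm (each 14 mm along y). Each notch has a floor 12 mm above the table, 30 mm wide, and sides sloping up at 45 degrees to ridges 20 mm above the table, 47 mm apart. Between the saddles it is free for the fingers. Origin: centre of the underside, z up
- weight: loose 100 g check weight of bright metal, 23 mm across, 24 mm high, a bystander to be left alone. Origin: centre of the underside
- cup: loose translucent sample cup with soil, 52 mm across, 76 mm high, a bystander to be left alone. Origin: centre of the underside
- marker: loose whiteboard-style marker lying on its side, white barrel and black cap, 132 mm long along its y, 17 mm across and 18 mm high as it lies, it does not roll; about 30 g. Origin: under the middle of its length, on its underside as it lies; z up
Not all that is in view belongs to the job. Leave any green, orange or yellow look-alike of the tin_dish alone.

How it is judged:
At the end, for the whole second after the job is handed in: Tin, vial, stamp upright (0.12 rad) on their holders' floors (underside 1-8 mm up), within 12, 13, 14 mm of centre; stamp along tray within 0.45 rad. Marker level (0.12 rad) in both notches (8-18 mm up), along the rest within 0.2 rad, 9 mm across, 20 mm along. All at rest (20 mm/s) (horizontal distance between tin and tin_dish below 0.012 m and angle between each of tin, vial, stamp's own z axis and vertical below 0.12 rad and z of tin in the frame of tin_dish between 0.001 and 0.008 m and horizontal distance between vial and vial_cup below 0.013 m and z of vial in the frame of vial_cup between 0.001 and 0.008 m and horizontal distance between stamp and stamp_tray below 0.014 m and z of stamp in the frame of stamp_tray between 0.001 and 0.008 m and angle between the y axis of stamp and the y axis of stamp_tray, either way round below 0.45 rad and x of marker in the frame of marker_rest between -0.009 and 0.009 m and y of marker in the frame of marker_rest between -0.02 and 0.02 m and z of marker in the frame of marker_rest between 0.008 and 0.018 m and angle between the y axis of marker and the y axis of marker_rest, either way round below 0.2 rad and angle between marker's own y axis and vertical between 1.45 and 1.69 rad and linear speed of each of tin, vial, stamp, marker below 0.02 m/s); the robot touches nothing.
It fails at once if the check weight was moved more than 20 mm (distance of weight from where it was at the start of the episode above 0.02 m).
It fails at once if the sample cup was moved more than 20 mm (distance of cup from where it was at the start of the episode above 0.02 m).
It fails at once if the vial was tipped by more than 0.8 rad (angle between vial's own z axis and vertical above 0.8 rad).
It fails at once if the tin was tipped by more than 0.8 rad (angle between tin's own z axis and vertical above 0.8 rad).
It also fails if it takes over 106 s, if anything falls off the work surface, if the arm or the gripper's body presses on something with over 40 N, if the wrist force passes 120 N, or if a joint passes its speed limit or range.

### The arm

A 7-joint arm with a two-finger parallel gripper is mounted at the origin on the work surface; the furniture and walls round the work are solid. World frame = base frame: x ahead of the robot, y to its left, z up, the work surface at z = 0. Lengths are in m, angles in rad, forces in N, time in s.
With the tool pointing down it reaches from about 0.4 to 0.85 m from the base axis. Payload 4.5 kg.
Tool frame: the origin (TCP) lies midway between the tips of the shut fingers; the grasp point (between the pads) lies 19 mm behind it; z points along the fingers, y is the line along which they close (so a half turn about z gives the same grasp; the last joint's range is limited). The gripper opens to 88 mm and grips with 3 to 60 N. Pads are 18 mm wide; open, the fingers measure 123 mm over their backs; the gripper's body (75 mm by 187 mm) begins 45 mm behind the grasp point.
Start: joints at [-1.295, 0.689, -0.195, 1.565, 0.157, 0.902, -0.215], TCP at [0.15, 0.607, 0.239] pointing down, gripper open.
Joint ranges: [-3.01, 3.01], [-0.46, 2.08], [-1.47, 1.51], [0.13, 2.56], [-1, 4.14], [0.04, 2.09], [-2.66, 2.66]. Speed limits (rad/s): [2.57, 2.57, 3.14, 3.14, 3.14, 3.14, 3.14].

### API

Orientations are given as a unit quaternion [x, y, z, w].
In Python, from plant import * gives the robot as it stands.
- The arm moves only by the tool send_rows, never from a script. Its argument "targets" is a list of rows, each a list of 2 entries, a list of its own where there are three numbers: the shift along the tool's x, y, z in units of 0.3 m (1.0 is 0.3 m), then the turn, a rotation vector about the tool's x, y, z in units of pi rad (1.0 is pi rad). A call has 1 to 12 rows; each row is the pose to reach, as a shift and turn from the pose commanded when the call began, along the tool's axes at that moment, turning the shorter way round; what a row does not reach only later rows make up. A row lasts 1/8 s, in which the tool goes at most 62.5 mm and 10.7 degrees, less where a joint would pass 70% of its speed; a pose out of reach is approached as far as the arm can. A call with a number of a shift or a turn outside -1 to 1 is refused whole. A call with a gripper value outside its range is refused whole. "fingers" is the opening, from 0 (shut) to 1 (fully open), set as the call begins (left out, the last holds). The fingers move at their own pace and stop on an object; "newtons" is the grip in N (left out, the last holds). Time passes only in rows, so rows that repeat a pose let the fingers close. It gives the time, the measured TCP pose, the force, the opening and the grip force at its end, in the units of the state.
- get_state(): the state, without advancing time (a new reading comes with each control period).
- snapshot(name): name is "scene" or "top" or "wrist"; returns a dict with "img" (400x640x3 uint8, blue, green, red), "fx", "fy", "cx", "cy" (pixels), "cam_to_world" (4x4, takes a point from camera to world coordinates); the wrist camera has in their place "T_tool_cam" (4x4, takes a point from camera to tool coordinates, whose origin is the TCP and whose axes are the flange's). Camera axes: x right, y down, z forward; pixel columns grow to the right and rows downward; lengths in m; the calibration is good to about 2 mm. A picture is of the moment at which its call begins: read the wrist's pose just before it. There is no depth.
- finish_job(): hands the job in; it is judged then, once.
The state is a dict: "clock": time; "q": joint angles; "qd": joint speeds; "joint_torque": joint torques, N m; "tool_pos": TCP position; "eef_rot": TCP orientation; "contact_force": force on the tool from outside, world axes, zero at the start; "moment": the same for the moment, N m; "opening": opening from 0.0 (shut) to 1.0 (fully open); "finger_force": force on a finger pad.
Only numpy, scipy, OpenCV 4.12 (cv2) and the standard library are available. Lean on these libraries where they do the work, as an engineer would, in place of code of your own. Each camera call takes 0.05 s, during which the arm holds its last target. There are 200 camera calls.

## Working session

There is one attempt and no reset: what is moved stays moved. The work goes in short steps, Python scripts to look and compute and a tool call to move; the robot and the scene stay as the last step left them, time stands still between calls to the robot, and variables do not carry over. Pictures are saved under pics/ and viewed, at most 14 in all, crops included, and the job is handed in when it is done.

Besides the shell and the picture viewer there is one more tool, called after "Call:" as a command line: name --argument value ..., lists and objects as JSON in quotes. send_rows: Moves the arm, as the interface text tells. Its arguments: {"type":"object","properties":{"targets":{"type":"array"},"fingers":{"type":"number"},"newtons":{"type":"number"}},"required":["targets"]}

```bash
mkdir -p pics; ls
python3 - <<'E'
from plant import *
import cv2,json,numpy as np
s=get_state();print(s['tool_pos'],s['eef_rot'],s['clock'],s['opening'])
for n in('top','scene'):
    d=snapshot(n);cv2.imwrite(f'pics/{n}0.png',d['img'])
    print(n,d['fx'],d['fy'],d['cx'],d['cy'],np.round(d['cam_to_world'],4).tolist())
    np.savez(f'{n}.npz',**{k:v for k,v in d.items()})
d=snapshot('wrist');cv2.imwrite('pics/wrist0.png',d['img']);print(d['fx'],d['T_tool_cam'])
E
```

```text
pics
[0.14955186 0.60619785 0.23790128] [ 1.20567001e-01  9.92704769e-01 -9.15338544e-04 -4.98367981e-05] 0.0 1.0006786365409943
top 378.91352210778024 378.91352210778024 316.3783535613284 204.4125619994021 [[0.012, -0.9861, 0.1658, 0.2898], [-0.9995, -0.0073, 0.0291, -0.1287], [-0.0275, -0.166, -0.9857, 1.0462], [0.0, 0.0, 0.0, 1.0]]
scene 425.5479487923531 425.5479487923531 319.0316007365667 200.84771719853626 [[0.885, -0.1747, 0.4316, 0.0079], [-0.4649, -0.3821, 0.7987, -0.9884], [0.0254, -0.9075, -0.4194, 0.5005], [0.0, 0.0, 0.0, 1.0]]
300.0651559433484 [[-7.64354688e-04 -9.56433331e-01 -2.91949823e-01  7.55375239e-02]
 [ 9.99999661e-01 -8.20919296e-04  7.12456295e-05 -1.24963808e-03]
 [-3.07808938e-04 -2.91949669e-01  9.56433634e-01 -1.46373888e-01]
 [ 0.00000000e+00  0.00000000e+00  0.00000000e+00  1.00000000e+00]]
```

View pics/top0.png

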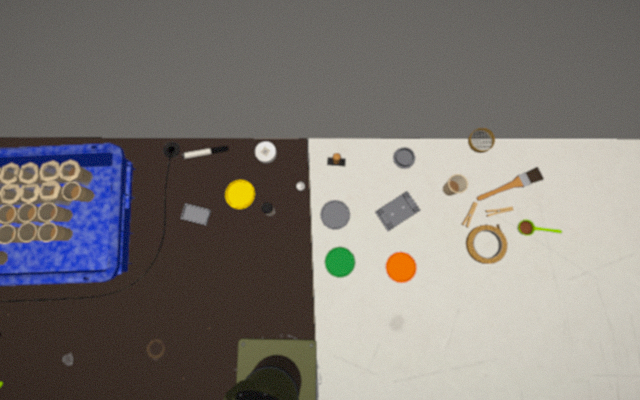

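View pics/scene0.png

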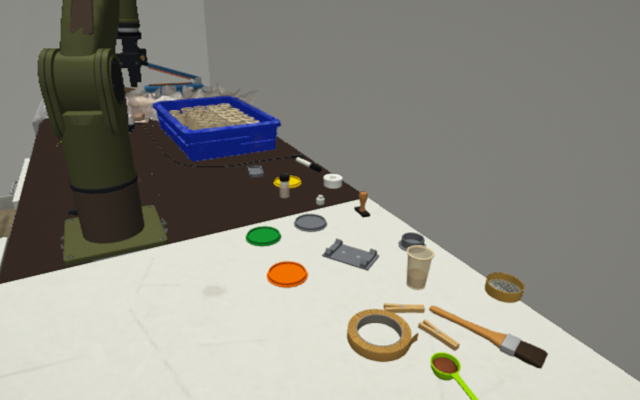

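```bash
cat > h.py <<'E'
import numpy as np,cv2
from scipy.spatial.transform import Rotation as R
def ray(d,uv,z,T):
    p=np.array([(uv[0]-d['cx'])/d['fx'],(uv[1]-d['cy'])/d['fy'],1.])
    v=T[:3,:3]@p;o=T[:3,3]
    return o+v*(z-o[2])/v[2]
def load(n): return dict(np.load(n+'.npz'))
def pose(p,q):
    T=np.eye(4);T[:3,:3]=R.from_quat(q).as_matrix();T[:3,3]=p;return T
def crop(img,x0,x1,y0,y1,k,f):
    c=cv2.resize(img[y0:y1,x0:x1],None,fx=k,fy=k,interpolation=cv2.INTER_CUBIC)
    for x in range((x0+19)//20*20,x1,20): cv2.putText(c,str(x),((x-x0)*k,8),0,.35,(0,255,255),1);cv2.line(c,((x-x0)*k,10),((x-x0)*k,16),(0,255,255),1)
    for y in range((y0+19)//20*20,y1,20): cv2.putText(c,str(y),(0,(y-y0)*k+4),0,.35,(0,255,255),1)
    cv2.imwrite(f,c)
E
python3 - <<'E'
from h import *
d=load('top')
crop(d['img'],160,320,135,235,5,'pics/c1.png')
crop(d['img'],290,430,135,235,5,'pics/c2.png')
E
```

```text
(no output)
```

View pics/c1.png

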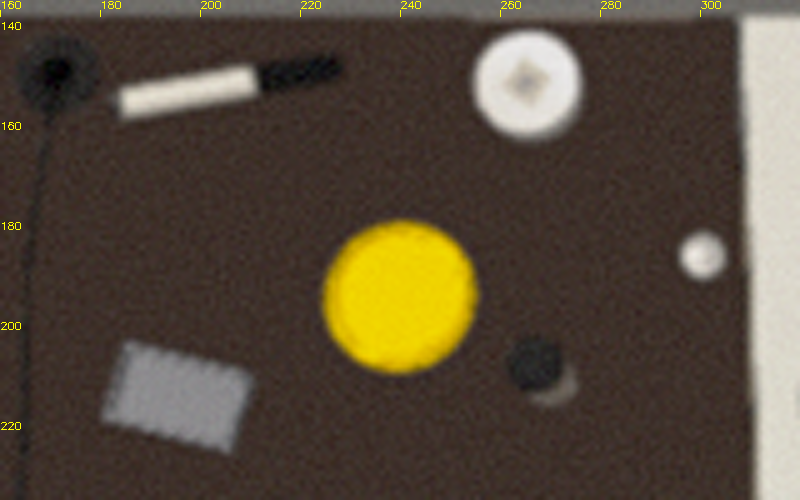

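View pics/c2.png

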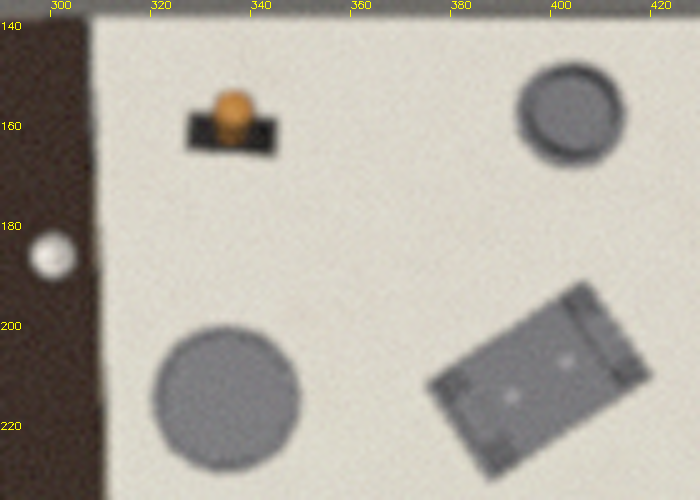

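```bash
cat > m.py <<'E'
from h import *
d=load('top');T=d['cam_to_world']
f=lambda c,x0,z: ray(d,(x0+(c[0]+.5)/5-.5,135+(c[1]+.5)/5-.5),z,T)
for n,c,x0,z in [('mk_w',(120,104),160,.009),('mk_b',(341,67),160,.009),('tin',(527,82),160,.027),('weight',(702,256),160,.02),('vialcap',(535,363),160,.064),('vialbot',(555,388),160,.005),('tray',(178,397),160,.008),
('st_top',(234,108),290,.062),('st_foot',(232,134),290,.008),('vcup',(571,114),290,.018),('dish',(227,399),290,.005),('rest',(539,381),290,.007)]:
    print(n,np.round(f(c,x0,z)[:2],4))
def edge(a,b,x0,z): 
    v=(f(b,x0,z)-f(a,x0,z))[:2];print('len',np.linalg.norm(v).round(4),'ang',np.degrees(np.arctan2(v[1],v[0])).round(1))
print('marker');edge((120,104),(341,67),160,.009)
print('tray');edge((124,340),(254,373),160,.011);edge((101,421),(232,455),160,.011);edge((124,340),(101,421),160,.011)
print('rest');edge((427,385),(583,281),290,.007);edge((492,481),(653,376),290,.007);edge((583,281),(653,376),290,.007)
print('stamp');edge((188,112),(278,118),290,.01);edge((186,150),(276,157),290,.01)
E
python3 m.py
```

```text
mk_w [0.6039 0.2845]
mk_b [0.6264 0.158 ]
tin [0.6121 0.0475]
weight [ 0.5144 -0.0523]
vialcap [0.4465 0.0315]
vialbot [0.4419 0.0295]
tray [0.4347 0.2402]
st_top [ 0.5871 -0.1519]
st_foot [ 0.5882 -0.1521]
vcup [ 0.5976 -0.341 ]
dish [ 0.4372 -0.1499]
rest [ 0.4483 -0.3217]
marker
len 0.1285 ang -79.9
tray
len 0.0767 ang -103.7
len 0.0769 ang -103.8
len 0.0468 ang 168.0
rest
len 0.1054 ang -55.9
len 0.107 ang -56.7
len 0.0647 ang -145.3
stamp
len 0.051 ang -93.7
len 0.0509 ang -94.3
```

```bash
cat >> h.py <<'E'
def go(*wps):
    """print shift(units .3m)/turn(units pi) for waypoints (x,y,z,yaw of tool y deg), from the measured pose"""
    from plant import get_state
    s=get_state();T=pose(s['tool_pos'],s['eef_rot']);A=T[:3,:3]
    print('t',round(s['clock'],2),'pos',np.round(s['tool_pos'],4),'yaw',np.degrees(np.arctan2(A[1,1],A[0,1])).round(1),'open',round(s['opening'],3),'F',np.round(s['contact_force'],1),'ff',round(float(np.max(s['finger_force'])),1),'q7',round(s['q'][6],2))
    for x,y,z,w in wps:
        a=np.radians(w);Y=np.array([np.cos(a),np.sin(a),0]);Z=np.array([0,0,-1.]);B=np.c_[np.cross(Y,Z),Y,Z]
        print((A.T@(np.array([x,y,z])-T[:3,3])/.3).round(4).tolist(),(R.from_matrix(A.T@B).as_rotvec()/np.pi).round(4).tolist())
E
python3 - <<'E'
from h import *
go((.3,.45,.28,40),(.52,.14,.28,10))
E
```

```text
t 0.15 pos [0.1496 0.6064 0.2381] yaw 76.1 open 1.0 F [ 0.3 -0.7 -0.6] ff 0.0 q7 -0.22
[-0.6116, -0.3862, -0.1389] [-0.0004, 0.0002, 0.2008]
[-1.571, -1.2139, -0.1377] [-0.0004, 0.0003, 0.3675]
```

Call:
send_rows --targets '[[[-0.31,-0.19,-0.14],[0,0,0.1]],[[-0.61,-0.39,-0.14],[0,0,0.2]],[[-0.8,-0.65,-0.14],[0,0,0.28]],[[-0.95,-0.9,-0.14],[0,0,0.367]],[[-0.95,-0.9,-0.14],[0,0,0.367]],[[-0.95,-0.9,-0.14],[0,0,0.367]],[[-0.95,-0.9,-0.14],[0,0,0.367]],[[-0.95,-0.9,-0.14],[0,0,0.367]],[[-0.95,-0.9,-0.14],[0,0,0.367]]]' --fingers 1 --newtons 15

```text
clock: 1.27
tool_pos: [0.361, 0.2779, 0.2806]
eef_rot: [0.641, 0.767, 0.0, -0.0]
contact_force: [-0.1, -0.7, 0.4]
opening: 1.0
finger_force: 0.0
```

```bash
python3 -c "
from h import *
go((.52,.14,.28,10))"
```

```text
t 1.27 pos [0.361  0.2779 0.2806] yaw 10.2 open 1.0 F [-0.1 -0.7  0.4] ff 0.0 q7 -0.5
[-0.5466, 0.4398, 0.0014] [-0.0001, -0.0003, 0.0013]
```

Call:
send_rows --targets '[[[-0.15,0.12,0],[0,0,0]],[[-0.3,0.24,0],[0,0,0]],[[-0.45,0.36,0],[0,0,0]],[[-0.547,0.44,0],[0,0,0]],[[-0.547,0.44,0],[0,0,0]],[[-0.547,0.44,0],[0,0,0]],[[-0.547,0.44,0],[0,0,0]]]'

```text
clock: 2.15
tool_pos: [0.5193, 0.1402, 0.2806]
eef_rot: [0.641, 0.768, 0.0, -0.001]
contact_force: [0.5, -0.2, -0.4]
opening: 0.998
finger_force: 0.0
```

```bash
cat >> h.py <<'E'
def wrist(name):
    from plant import get_state,snapshot
    s=get_state();d=snapshot('wrist')
    d['T']=pose(s['tool_pos'],s['eef_rot'])@np.array(d['T_tool_cam'])
    np.savez(name+'.npz',**d);cv2.imwrite(f'pics/{name}.png',d['img']);return d
E
python3 -c "
from h import *
d=wrist('w1')
crop(d['img'],0,640,0,400,1,'pics/w1.png')
print(np.round(d['T'],3))
Ti=np.linalg.inv(d['T'])
for n,p in dict(mk=(.615,.221,.009),tin=(.612,.0475,.027),vial=(.4465,.0315,.064),tray=(.4347,.24,.008)).items():
    c=Ti@np.array([*p,1]);print(n,d['fx']*c[0]/c[2]+d['cx'],d['fy']*c[1]/c[2]+d['cy'])"
```

```text
[[ 0.984  0.171  0.05   0.506]
 [ 0.178 -0.941 -0.287  0.213]
 [-0.002  0.291 -0.957  0.427]
 [ 0.     0.     0.     1.   ]]
mk 403.2535307478281 115.23272710219503
tin 373.8495948775969 237.0862980688541
vial 253.53733997855448 239.1618333617693
tray 272.07685462819245 74.64635455386686
```

View pics/w1.png

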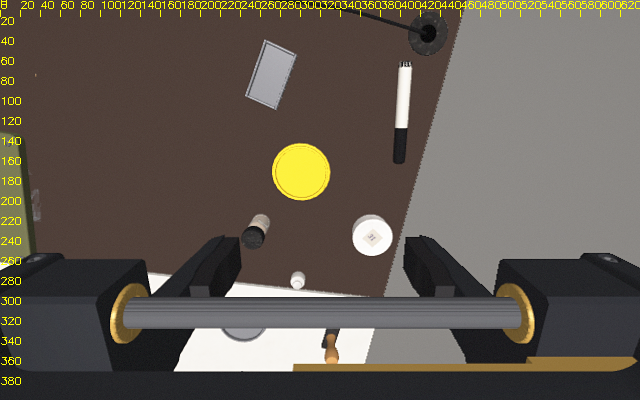

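```bash
python3 -c "
from h import *
d=load('w1')
for n,u,z in [('mk1',(405,62),.009),('mk2',(399.5,163),.009),('tin',(372.5,236.5),.026),('vial',(253,238),.064),('tr1',(266,40),.011),('tr2',(296,54),.011),('tr3',(277,108.5),.011),('tr4',(246,95.5),.011)]: print(n,np.round(ray(d,u,z,d['T']),4))
go((.615,.221,.10,9),(.615,.221,.002,9))"
```

```text
mk1 [0.6004 0.2852 0.009 ]
mk2 [0.6264 0.1572 0.009 ]
tin [0.6101 0.0476 0.026 ]
vial [0.4456 0.033  0.064 ]
tr1 [0.4225 0.2784 0.011 ]
tr2 [0.4618 0.2693 0.011 ]
tr3 [0.4471 0.1994 0.011 ]
tr4 [0.4048 0.2084 0.011 ]
t 2.2 pos [0.5194 0.1398 0.2807] yaw 10.3 open 0.999 F [-1.   0.2 -0.4] ff 0.0 q7 -0.1
[0.2088, 0.3621, 0.6022] [-0.0002, -0.0003, 0.0071]
[0.2085, 0.3623, 0.9288] [-0.0002, -0.0003, 0.0071]
```

Call:
send_rows --targets '[[[0.07,0.12,0.15],[0,0,0]],[[0.14,0.24,0.3],[0,0,0]],[[0.209,0.359,0.45],[0,0,0]],[[0.209,0.359,0.6],[0,0,0]],[[0.209,0.359,0.7],[0,0,0]],[[0.209,0.359,0.8],[0,0,0]],[[0.209,0.359,0.87],[0,0,0]],[[0.209,0.359,0.91],[0,0,0]],[[0.209,0.359,0.925],[0,0,0]],[[0.209,0.359,0.925],[0,0,0]],[[0.209,0.359,0.925],[0,0,0]]]'

```text
clock: 3.58
tool_pos: [0.6162, 0.2188, 0.0042]
eef_rot: [0.642, 0.766, 0.001, 0.0]
contact_force: [-0.4, -0.1, 0.1]
opening: 0.997
finger_force: 0.0
```

Call:
send_rows --targets '[[[0,0,0],[0,0,0]],[[0,0,0],[0,0,0]],[[0,0,0],[0,0,0]],[[0,0,0],[0,0,0]],[[0,0,0],[0,0,0]],[[0,0,0],[0,0,0]],[[0,0,0],[0,0,0]]]' --fingers 0 --newtons 15

```text
clock: 4.45
tool_pos: [0.6155, 0.2186, 0.0032]
eef_rot: [0.642, 0.767, 0.0, -0.0]
contact_force: [-0.9, -0.3, -0.2]
opening: 0.229
finger_force: 0.0
```

```bash
python3 -c "
from h import *
go((.614,.221,.16,10.3),(.53,-.05,.16,25),(.4483,-.3217,.16,33.7))"
```

```text
t 4.45 pos [0.6155 0.2186 0.0032] yaw 10.1 open 0.229 F [-0.9 -0.3 -0.2] ff 0.0 q7 -0.14
[0.0086, -0.0034, -0.5227] [0.0, -0.0, -0.0012]
[-0.8317, -0.4373, -0.5228] [0.0, -0.0, -0.0828]
[-1.6756, -0.8641, -0.5228] [0.0, -0.0, -0.1312]
```

Call:
send_rows --targets '[[[0,0,0],[0,0,0]],[[0,0,0],[0,0,0]],[[0,0,0],[0,0,0]],[[0,0,0],[0,0,0]],[[0,0,-0.05],[0,0,0]],[[0,0,-0.15],[0,0,0]],[[0,0,-0.27],[0,0,0]],[[0,0,-0.4],[0,0,0]],[[0,0,-0.5],[0,0,0]],[[0,0,-0.55],[0,0,0]]]'

```text
clock: 5.7
tool_pos: [0.6164, 0.2188, 0.171]
eef_rot: [0.642, 0.766, 0.002, 0.001]
contact_force: [0.6, -0.4, -0.7]
opening: 0.19
finger_force: 15.0
```

Call:
send_rows --targets '[[[-0.05,-0.025,0],[0,0,-0.005]],[[-0.15,-0.078,0],[0,0,-0.015]],[[-0.26,-0.136,0],[0,0,-0.026]],[[-0.37,-0.19,0],[0,0,-0.037]],[[-0.48,-0.25,0],[0,0,-0.048]],[[-0.59,-0.31,0],[0,0,-0.058]],[[-0.7,-0.365,0],[0,0,-0.07]],[[-0.8,-0.417,0],[0,0,-0.08]],[[-0.9,-0.47,0],[0,0,-0.083]],[[-0.95,-0.5,0],[0,0,-0.083]]]'

```text
clock: 6.95
tool_pos: [0.5152, -0.0911, 0.1671]
eef_rot: [0.538, 0.843, -0.001, -0.001]
contact_force: [0.8, 0.2, -0.3]
opening: 0.192
finger_force: 15.0
```

```bash
python3 -c "
from h import *
go((.4483,-.3217,.16,33.7))"
```

```text
t 6.95 pos [ 0.5152 -0.0911  0.1671] yaw 24.9 open 0.192 F [ 0.8  0.2 -0.3] ff 15.0 q7 0.46
[-0.6039, -0.5254, 0.0252] [-0.0011, -0.0003, -0.0491]
```

Call:
send_rows --targets '[[[-0.1,-0.09,0],[0,0,-0.01]],[[-0.2,-0.175,0],[0,0,-0.02]],[[-0.3,-0.26,0],[0,0,-0.03]],[[-0.4,-0.35,0],[0,0,-0.04]],[[-0.5,-0.435,0],[0,0,-0.049]],[[-0.57,-0.495,0],[0,0,-0.049]],[[-0.604,-0.525,0],[0,0,-0.049]],[[-0.604,-0.525,0],[0,0,-0.049]],[[-0.604,-0.525,0],[0,0,-0.049]]]'

```text
clock: 8.07
tool_pos: [0.4523, -0.3172, 0.168]
eef_rot: [0.47, 0.883, 0.001, -0.0]
contact_force: [0.3, -0.4, 0.2]
opening: 0.191
finger_force: 15.0
```

```bash
python3 -c "
from h import *
go((.4483,-.3217,.05,33.7))
d=wrist('w2');crop(d['img'],0,640,0,400,1,'pics/w2.png')
Ti=np.linalg.inv(d['T'])
a=np.radians(-56.3);X=np.array([-np.sin(a),np.cos(a)]);Y=np.array([np.cos(a),np.sin(a)])
for u,v in [(-.033,-.055),(.033,-.055),(.033,.055),(-.033,.055),(0,0)]:
    p=np.array([.4483,-.3217])+u*X+v*Y;c=Ti@np.array([*p,.005,1]);print(np.round([d['fx']*c[0]/c[2]+d['cx'],d['fy']*c[1]/c[2]+d['cy']]))"
```

```text
t 8.07 pos [ 0.4523 -0.3172  0.168 ] yaw 34.0 open 0.191 F [ 0.3 -0.4  0.2] ff 15.0 q7 0.95
[-0.0053, -0.0198, 0.3934] [0.0003, -0.0004, 0.0016]
[284. 128.]
[350. 128.]
[347. 229.]
[287. 229.]
[317. 181.]
```

View pics/w2.png

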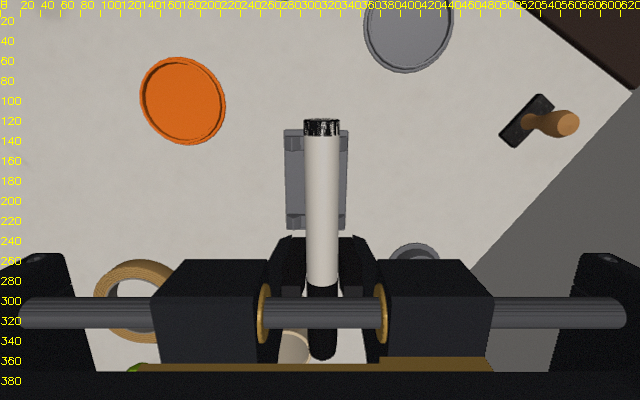

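Call:
send_rows --targets '[[[-0.005,-0.02,0.06],[0,0,0]],[[-0.005,-0.02,0.15],[0,0,0]],[[-0.005,-0.02,0.24],[0,0,0]],[[-0.005,-0.02,0.33],[0,0,0]],[[-0.005,-0.02,0.4],[0,0,0]],[[-0.005,-0.02,0.45],[0,0,0]],[[-0.005,-0.02,0.48],[0,0,0]],[[-0.005,-0.02,0.495],[0,0,0]],[[-0.005,-0.02,0.502],[0,0,0]],[[-0.005,-0.02,0.502],[0,0,0]],[[-0.005,-0.02,0.502],[0,0,0]]]'

```text
clock: 9.5
tool_pos: [0.4477, -0.3238, 0.018]
eef_rot: [0.471, 0.882, -0.0, 0.0]
contact_force: [0.1, 0.5, -0.6]
opening: 0.188
finger_force: 15.0
```

```bash
python3 -c "
from h import *
go((.4483,-.3217,.017,33.7))"
```

```text
t 9.5 pos [ 0.4477 -0.3238  0.018 ] yaw 33.8 open 0.188 F [ 0.1  0.5 -0.6] ff 15.0 q7 0.91
[0.0047, 0.0058, 0.0032] [0.0001, 0.0002, 0.0008]
```

Call:
send_rows --targets '[[[0.004,0.005,0.004],[0,0,0]],[[0.004,0.005,0.004],[0,0,0]],[[0.004,0.005,0.004],[0,0,0]],[[0.004,0.005,0.004],[0,0,0]],[[0.004,0.005,0.004],[0,0,0]],[[0.004,0.005,-0.05],[0,0,0]],[[0.004,0.005,-0.2],[0,0,0]],[[0.004,0.005,-0.4],[0,0,0]],[[0.004,0.005,-0.5],[0,0,0]],[[0.004,0.005,-0.5],[0,0,0]]]' --fingers 1

```text
clock: 10.75
tool_pos: [0.4494, -0.3228, 0.171]
eef_rot: [0.471, 0.882, -0.0, 0.003]
contact_force: [0.4, 0.7, -0.5]
opening: 0.999
finger_force: 0.0
```

```bash
python3 -c "
from h import *
go((.5875,-.152,.16,-4),(.5875,-.152,.021,-4))
d=wrist('w3');crop(d['img'],0,640,0,400,1,'pics/w3.png')"
```

```text
t 10.75 pos [ 0.4494 -0.3228  0.171 ] yaw 33.8 open 0.999 F [ 0.4  0.7 -0.5] ff 0.0 q7 0.95
[0.2171, 0.6992, 0.0373] [0.0014, 0.0015, 0.2101]
[0.2198, 0.698, 0.5006] [0.0014, 0.0015, 0.2101]
```

View pics/w3.png

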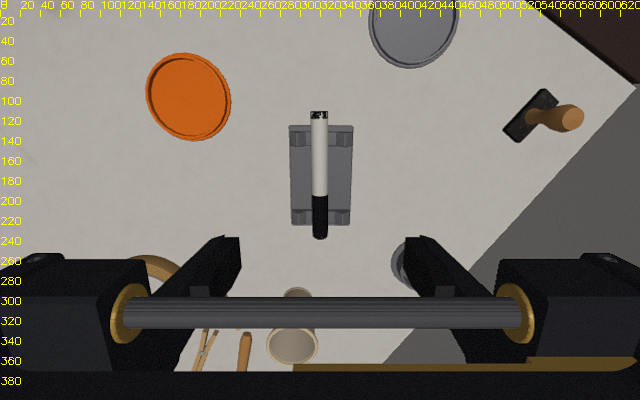

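```bash
python3 -c "
from h import *
d=load('w3')
for n,u,z in [('foot',(531,115),.01),('top',(570,117.5),.055),('dishL',(368,22),.005),('dishR',(459,22),.005)]: print(n,np.round(ray(d,u,z,d['T']),4))
p,q=ray(d,(503,135),.01,d['T']),ray(d,(543,88),.01,d['T']);v=q-p;print(np.linalg.norm(v),np.degrees(np.arctan2(v[1],v[0])))
"
```

```text
foot [ 0.5847 -0.1541  0.01  ]
top [ 0.5875 -0.1528  0.055 ]
dishL [ 0.4024 -0.1768  0.005 ]
dishR [ 0.4721 -0.1301  0.005 ]
0.05403783969690426 89.31482164264081
```

Call:
send_rows --targets '[[[0.04,0.12,0],[0,0,0.04]],[[0.08,0.25,0],[0,0,0.08]],[[0.12,0.4,0],[0,0,0.12]],[[0.17,0.55,0],[0,0,0.16]],[[0.218,0.697,0],[0,0,0.2045]],[[0.218,0.697,0.05],[0,0,0.2045]],[[0.218,0.697,0.15],[0,0,0.2045]],[[0.218,0.697,0.27],[0,0,0.2045]],[[0.218,0.697,0.38],[0,0,0.2045]],[[0.218,0.697,0.45],[0,0,0.2045]],[[0.218,0.697,0.49],[0,0,0.2045]],[[0.218,0.697,0.49],[0,0,0.2045]]]'

```text
clock: 12.3
tool_pos: [0.5848, -0.1513, 0.02]
eef_rot: [0.725, 0.689, -0.0, -0.0]
contact_force: [-0.2, -0.1, 0.4]
opening: 1.0
finger_force: 0.0
```

```bash
python3 -c "
from h import *
go((.587,-.1525,.021,-3))"
```

```text
t 12.3 pos [ 0.5848 -0.1513  0.02  ] yaw -3.0 open 1.0 F [-0.2 -0.1  0.4] ff 0.0 q7 0.2
[-0.0038, 0.0076, -0.0032] [-0.0004, -0.0, 0.0002]
```

Call:
send_rows --targets '[[[-0.004,0.007,0],[0,0,0]],[[-0.004,0.007,0],[0,0,0]],[[-0.004,0.007,0],[0,0,0]],[[-0.004,0.007,0],[0,0,0]],[[-0.004,0.007,0],[0,0,0]],[[-0.004,0.007,0],[0,0,0]],[[-0.004,0.007,0],[0,0,0]],[[-0.004,0.007,0],[0,0,0]],[[-0.004,0.007,0],[0,0,0]],[[-0.004,0.007,0],[0,0,0]],[[-0.004,0.007,0],[0,0,0]]]' --fingers 0 --newtons 15

```text
clock: 13.68
tool_pos: [0.5874, -0.1523, 0.0206]
eef_rot: [0.725, 0.689, 0.0, -0.0]
contact_force: [0.1, -0.5, -0.1]
opening: 0.226
finger_force: 14.9
```

Call:
send_rows --targets '[[[0,0,-0.03],[0,0,0]],[[0,0,-0.1],[0,0,0]],[[0,0,-0.2],[0,0,0]],[[0,0,-0.3],[0,0,0]],[[0,0,-0.4],[0,0,0]],[[0,0,-0.46],[0,0,0]],[[0,0,-0.48],[0,0,0]],[[0,0,-0.48],[0,0,0]]]'

```text
clock: 14.68
tool_pos: [0.5874, -0.1524, 0.1653]
eef_rot: [0.725, 0.689, 0.0, 0.0]
contact_force: [-0.1, 0.0, -0.6]
opening: 0.227
finger_force: 14.9
```

```bash
python3 -c "
from h import *
go((.51,.044,.165,-8),(.4345,.2393,.165,-13.3))"
```

```text
t 14.68 pos [ 0.5874 -0.1524  0.1653] yaw -3.0 open 0.227 F [-0.1  0.  -0.6] ff 14.9 q7 0.2
[0.6403, -0.2915, 0.0006] [0.0003, -0.0, 0.028]
[1.2774, -0.5765, 0.0004] [0.0003, -0.0, 0.0574]
```

Call:
send_rows --targets '[[[0.05,-0.023,0],[0,0,0.002]],[[0.15,-0.068,0],[0,0,0.006]],[[0.26,-0.118,0],[0,0,0.011]],[[0.37,-0.168,0],[0,0,0.016]],[[0.48,-0.218,0],[0,0,0.021]],[[0.59,-0.268,0],[0,0,0.026]],[[0.7,-0.317,0],[0,0,0.031]],[[0.8,-0.362,0],[0,0,0.036]],[[0.88,-0.398,0],[0,0,0.04]],[[0.94,-0.425,0],[0,0,0.044]],[[0.97,-0.439,0],[0,0,0.05]],[[0.98,-0.443,0],[0,0,0.0574]]]'

```text
clock: 16.18
tool_pos: [0.4691, 0.1486, 0.1643]
eef_rot: [0.784, 0.62, -0.0, -0.0]
contact_force: [-0.1, 0.1, -0.5]
opening: 0.227
finger_force: 14.9
```

```bash
python3 -c "
from h import *
go((.4345,.2393,.165,-13.3),(.4345,.2393,.0265,-13.3))"
```

```text
t 16.18 pos [0.4691 0.1486 0.1643] yaw -13.3 open 0.227 F [-0.1  0.1 -0.5] ff 14.9 q7 -0.38
[0.2676, -0.1818, -0.0023] [-0.0003, 0.0001, -0.0001]
[0.2678, -0.1814, 0.4594] [-0.0003, 0.0001, -0.0001]
```

Call:
send_rows --targets '[[[0.05,-0.034,0],[0,0,0]],[[0.13,-0.088,0],[0,0,0]],[[0.2,-0.136,0],[0,0,0]],[[0.25,-0.17,0],[0,0,0]],[[0.268,-0.182,0.03],[0,0,0]],[[0.268,-0.182,0.1],[0,0,0]],[[0.268,-0.182,0.2],[0,0,0]],[[0.268,-0.182,0.3],[0,0,0]],[[0.268,-0.182,0.38],[0,0,0]],[[0.268,-0.182,0.42],[0,0,0]],[[0.268,-0.182,0.42],[0,0,0]],[[0.268,-0.182,0.42],[0,0,0]]]'

```text
clock: 17.68
tool_pos: [0.4357, 0.2388, 0.0392]
eef_rot: [0.784, 0.62, 0.001, 0.0]
contact_force: [0.5, -0.4, -0.9]
opening: 0.227
finger_force: 14.9
```

```bash
python3 -c "
from h import *
go((.4345,.2393,.0265,-13.3))"
```

```text
t 17.68 pos [0.4357 0.2388 0.0392] yaw -13.3 open 0.227 F [ 0.5 -0.4 -0.9] ff 14.9 q7 -0.49
[0.0006, -0.0043, 0.0424] [0.0003, -0.0002, -0.0001]
```

Call:
send_rows --targets '[[[0,-0.004,0.015],[0,0,0]],[[0,-0.004,0.03],[0,0,0]],[[0,-0.004,0.04],[0,0,0]],[[0,-0.004,0.046],[0,0,0]],[[0,-0.004,0.046],[0,0,0]],[[0,-0.004,0.046],[0,0,0]]]'

```text
clock: 18.42
tool_pos: [0.434, 0.2392, 0.0248]
eef_rot: [0.784, 0.62, 0.0, -0.0]
contact_force: [0.7, 0.4, -1.4]
opening: 0.227
finger_force: 14.9
```

Call:
send_rows --targets '[[[0,0,0],[0,0,0]],[[0,0,0],[0,0,0]],[[0,0,0],[0,0,0]],[[0,0,0],[0,0,0]],[[0,0,0],[0,0,0]],[[0,0,-0.05],[0,0,0]],[[0,0,-0.2],[0,0,0]],[[0,0,-0.4],[0,0,0]],[[0,0,-0.5],[0,0,0]],[[0,0,-0.5],[0,0,0]]]' --fingers 1

```text
clock: 19.68
tool_pos: [0.4352, 0.2399, 0.1777]
eef_rot: [0.784, 0.62, 0.003, 0.0]
contact_force: [0.4, 0.7, -0.2]
opening: 0.999
finger_force: 0.0
```

```bash
python3 -c "
from h import *
go((.446,.032,.175,10),(.446,.032,.02,10))
d=wrist('w4');crop(d['img'],0,640,0,400,1,'pics/w4.png')"
```

```text
t 19.68 pos [0.4352 0.2399 0.1777] yaw -13.3 open 0.999 F [ 0.4  0.7 -0.2] ff 0.0 q7 -0.53
[-0.6663, 0.1943, 0.0069] [0.0015, -0.0011, -0.1294]
[-0.6685, 0.1922, 0.5236] [0.0015, -0.0011, -0.1294]
```

View pics/w4.png

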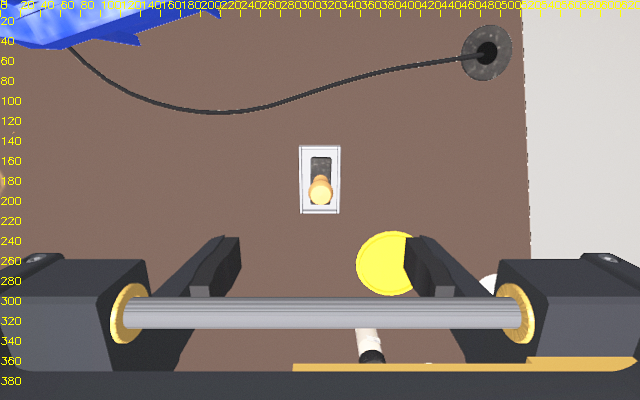

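Call:
send_rows --targets '[[[-0.1,0.03,0],[0,0,-0.03]],[[-0.25,0.073,0],[0,0,-0.06]],[[-0.4,0.117,0],[0,0,-0.09]],[[-0.53,0.155,0],[0,0,-0.129]],[[-0.64,0.187,0],[0,0,-0.129]],[[-0.667,0.193,0],[0,0,-0.129]],[[-0.667,0.193,0],[0,0,-0.129]],[[-0.667,0.193,0.1],[0,0,-0.129]],[[-0.667,0.193,0.2],[0,0,-0.129]],[[-0.667,0.193,0.25],[0,0,-0.129]],[[-0.667,0.193,0.25],[0,0,-0.129]]]'

```text
clock: 21.1
tool_pos: [0.4435, 0.033, 0.0987]
eef_rot: [0.642, 0.767, -0.001, -0.001]
contact_force: [-0.7, 0.6, 0.2]
opening: 1.003
finger_force: 0.0
```

```bash
python3 -c "
from h import *
go((.4455,.032,.02,10))
d=wrist('w5');crop(d['img'],0,640,0,400,1,'pics/w5.png')
Ti=np.linalg.inv(d['T'])
for p in [(.4455,.032,.064),(.4455,.032,.0)]:
    c=Ti@np.array([*p,1]);print(d['fx']*c[0]/c[2]+d['cx'],d['fy']*c[1]/c[2]+d['cy'])"
```

```text
t 21.1 pos [0.4435 0.033  0.0987] yaw 10.1 open 1.003 F [-0.7  0.6  0.2] ff 0.0 q7 0.07
[-0.0047, 0.0065, 0.2624] [-0.0008, -0.0004, 0.0005]
325.37951073813366 227.46127387856
324.75579660625505 198.47846422946128
```

View pics/w5.png

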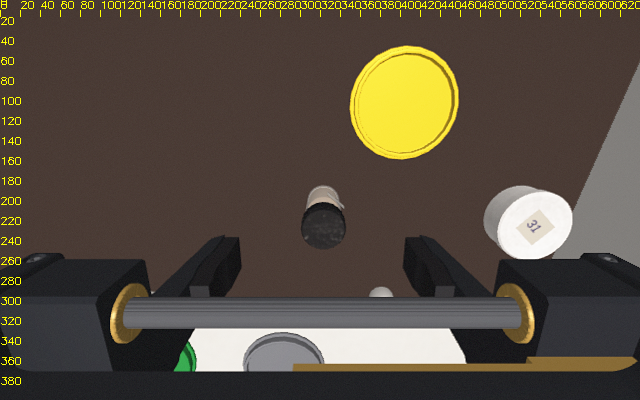

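Call:
send_rows --targets '[[[-0.002,0.003,0.04],[0,0,0]],[[-0.002,0.003,0.1],[0,0,0]],[[-0.002,0.003,0.17],[0,0,0]],[[-0.002,0.003,0.22],[0,0,0]],[[-0.002,0.003,0.25],[0,0,0]],[[-0.002,0.003,0.26],[0,0,0]],[[-0.002,0.003,0.26],[0,0,0]],[[-0.002,0.003,0.26],[0,0,0]]]'

```text
clock: 22.15
tool_pos: [0.4511, 0.0311, 0.0261]
eef_rot: [0.643, 0.765, -0.003, -0.003]
contact_force: [-0.0, -0.2, -0.2]
opening: 1.002
finger_force: 0.0
```

Call:
send_rows --targets '[[[0,0,0],[0,0,0]],[[0,0,0],[0,0,0]],[[0,0,0],[0,0,0]],[[0,0,0],[0,0,0]],[[0,0,0],[0,0,0]],[[0,0,0],[0,0,0]],[[0,0,0],[0,0,0]],[[0,0,0],[0,0,0]],[[0,0,0],[0,0,0]],[[0,0,0],[0,0,0]]]' --fingers 0 --newtons 15

```text
clock: 23.4
tool_pos: [0.4503, 0.031, 0.0258]
eef_rot: [0.643, 0.766, -0.003, -0.003]
contact_force: [-0.1, -0.3, -0.3]
opening: 0.304
finger_force: 15.0
```

Call:
send_rows --targets '[[[0,0,-0.03],[0,0,0]],[[0,0,-0.1],[0,0,0]],[[0,0,-0.2],[0,0,0]],[[0,0,-0.3],[0,0,0]],[[0,0,-0.4],[0,0,0]],[[0,0,-0.46],[0,0,0]],[[0,0,-0.48],[0,0,0]],[[0,0,-0.48],[0,0,0]]]'

```text
clock: 24.4
tool_pos: [0.4516, 0.031, 0.17]
eef_rot: [0.643, 0.766, -0.003, -0.003]
contact_force: [0.0, -0.0, -0.1]
opening: 0.305
finger_force: 15.0
```

```bash
python3 -c "
from h import *
go((.52,-.15,.165,10),(.5976,-.341,.165,10))"
```

```text
t 24.4 pos [0.4516 0.031  0.17  ] yaw 9.9 open 0.305 F [ 0.  -0.  -0.1] ff 15.0 q7 -0.3
[-0.6336, 0.121, 0.0151] [-0.0028, -0.0003, -0.0005]
[-1.3053, 0.2661, 0.0131] [-0.0028, -0.0003, -0.0005]
```

Call:
send_rows --targets '[[[-0.05,0.01,0],[0,0,0]],[[-0.14,0.028,0],[0,0,0]],[[-0.24,0.049,0],[0,0,0]],[[-0.34,0.069,0],[0,0,0]],[[-0.44,0.09,0],[0,0,0]],[[-0.54,0.11,0],[0,0,0]],[[-0.64,0.13,0],[0,0,0]],[[-0.74,0.151,0],[0,0,0]],[[-0.83,0.169,0],[0,0,0]],[[-0.9,0.183,0],[0,0,0]],[[-0.94,0.192,0],[0,0,0]],[[-0.95,0.194,0],[0,0,0]]]'

```text
clock: 25.9
tool_pos: [0.5576, -0.2406, 0.1682]
eef_rot: [0.644, 0.765, -0.004, -0.004]
contact_force: [0.3, 0.2, -0.4]
opening: 0.305
finger_force: 15.0
```

```bash
python3 -c "
from h import *
go((.5976,-.341,.165,10))"
```

```text
t 25.9 pos [ 0.5576 -0.2406  0.1682] yaw 9.8 open 0.305 F [ 0.3  0.2 -0.4] ff 15.0 q7 0.21
[-0.3527, 0.0742, 0.0094] [-0.0033, -0.0005, -0.0008]
```

Call:
send_rows --targets '[[[-0.05,0.011,0],[0,0,0]],[[-0.13,0.027,0],[-0.001,0,0]],[[-0.21,0.044,0],[-0.003,0,0]],[[-0.28,0.059,0],[-0.003,0,0]],[[-0.33,0.07,0.03],[-0.003,0,0]],[[-0.353,0.074,0.1],[-0.003,0,0]],[[-0.353,0.074,0.18],[-0.003,0,0]],[[-0.353,0.074,0.23],[-0.003,0,0]],[[-0.353,0.074,0.25],[-0.003,0,0]],[[-0.353,0.074,0.25],[-0.003,0,0]],[[-0.353,0.074,0.25],[-0.003,0,0]]]'

```text
clock: 27.28
tool_pos: [0.5981, -0.3402, 0.0945]
eef_rot: [0.643, 0.766, 0.001, 0.0]
contact_force: [-1.1, 0.4, -0.7]
opening: 0.301
finger_force: 15.0
```

```bash
python3 -c "
from h import *
go((.5976,-.341,.032,10))
d=wrist('w6');crop(d['img'],160,480,140,300,2,'pics/w6.png')
Ti=np.linalg.inv(d['T'])
for z,r in [(.022,.026),(0.003,.032)]:
  for u,v in [(0,0),(-1,0),(1,0),(0,1),(0,-1)]:
    p=(.5976+u*r,-.341+v*r,z);c=Ti@np.array([*p,1]);print(z,u,v,(d['fx']*c[0]/c[2]+d['cx']).round(1),(d['fy']*c[1]/c[2]+d['cy']).round(1))"
```

```text
t 27.27 pos [ 0.5981 -0.3402  0.0945] yaw 9.9 open 0.301 F [-1.1  0.4 -0.7] ff 15.0 q7 0.34
[-0.0023, -0.0024, 0.2085] [0.0005, -0.0001, -0.0004]
0.022 0 0 321.5 207.6
0.022 -1 0 288.1 202.1
0.022 1 0 354.5 213.1
0.022 0 1 327.5 175.1
0.022 0 -1 315.9 238.1
0.003 0 0 321.5 200.2
0.003 -1 0 283.3 193.9
0.003 1 0 359.2 206.5
0.003 0 1 328.3 162.7
0.003 0 -1 315.1 235.1
```

View pics/w6.png

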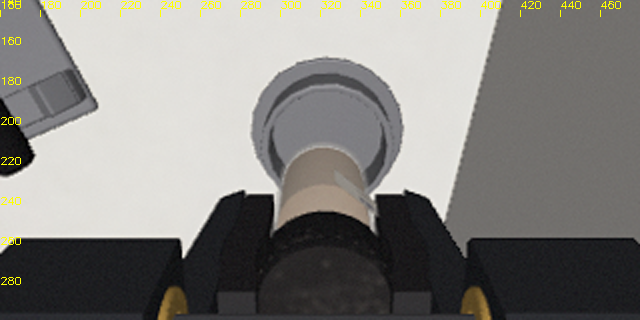

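```bash
python3 -c "
from h import *
go((.6004,-.347,.0325,10))
d=load('w6')
Ti=np.linalg.inv(d['T'])
for z,r in [(.022,.026),(0.003,.032)]:
  for u,v in [(0,0),(-1,0),(1,0),(0,1),(0,-1)]:
    p=(.600+u*r,-.345+v*r,z);c=Ti@np.array([*p,1]);print(z,u,v,(2*(d['fx']*c[0]/c[2]+d['cx'])-320).round(1),(2*(d['fy']*c[1]/c[2]+d['cy'])-280).round(1))"
```

```text
t 27.32 pos [ 0.5981 -0.3403  0.0946] yaw 9.9 open 0.298 F [-0.4 -0.2 -0.2] ff 15.0 q7 0.34
[-0.0233, 0.0033, 0.2071] [0.0005, -0.0, -0.0004]
0.022 0 0 327.3 145.9
0.022 -1 0 260.9 135.0
0.022 1 0 393.0 156.6
0.022 0 1 339.3 81.6
0.022 0 -1 316.0 206.1
0.003 0 0 327.0 130.3
0.003 -1 0 251.1 117.8
0.003 1 0 401.9 142.7
0.003 0 1 340.8 56.0
0.003 0 -1 314.2 199.4
```

Call:
send_rows --targets '[[[-0.01,0.002,0],[0,0,0]],[[-0.023,0.003,0],[0,0,0]],[[-0.023,0.003,0.03],[0,0,0]],[[-0.023,0.003,0.08],[0,0,0]],[[-0.023,0.003,0.13],[0,0,0]],[[-0.023,0.003,0.17],[0,0,0]],[[-0.023,0.003,0.195],[0,0,0]],[[-0.023,0.003,0.207],[0,0,0]],[[-0.023,0.003,0.207],[0,0,0]],[[-0.023,0.003,0.207],[0,0,0]]]'

```text
clock: 28.58
tool_pos: [0.6, -0.3469, 0.0321]
eef_rot: [0.643, 0.766, 0.001, 0.0]
contact_force: [0.3, -0.2, -0.9]
opening: 0.301
finger_force: 15.0
```

```bash
python3 -c "
from h import *
go((.6004,-.347,.0315,10))"
```

```text
t 28.57 pos [ 0.6    -0.3469  0.0321] yaw 9.9 open 0.301 F [ 0.3 -0.2 -0.9] ff 15.0 q7 0.33
[-0.0007, 0.0013, 0.002] [0.0003, -0.0002, -0.0004]
```

Release and lift.

Call:
send_rows --targets '[[[0,0,0.003],[0,0,0]],[[0,0,0.003],[0,0,0]],[[0,0,0.003],[0,0,0]],[[0,0,0.003],[0,0,0]],[[0,0,0.003],[0,0,0]],[[0,0,0.003],[0,0,0]],[[0,0,-0.06],[0,0,0]],[[0,0,-0.2],[0,0,0]],[[0,0,-0.35],[0,0,0]],[[0,0,-0.47],[0,0,0]],[[0,0,-0.47],[0,0,0]]]' --fingers 1

```text
clock: 29.95
tool_pos: [0.602, -0.3478, 0.1777]
eef_rot: [0.643, 0.766, 0.002, 0.004]
contact_force: [-0.4, -0.3, 0.4]
opening: 1.0
finger_force: 0.0
```

```bash
python3 -c "
from h import *
go((.6,-.1,.175,10),(.611,.0475,.175,10))
d=wrist('w7');crop(d['img'],160,480,100,300,2,'pics/w7.png')"
```

```text
t 29.95 pos [ 0.602  -0.3478  0.1777] yaw 9.9 open 1.0 F [-0.4 -0.3  0.4] ff 0.0 q7 0.38
[0.8148, 0.1353, 0.0068] [0.0023, 0.0012, -0.0005]
[1.2929, 0.256, 0.0059] [0.0023, 0.0012, -0.0005]
```

View pics/w7.png

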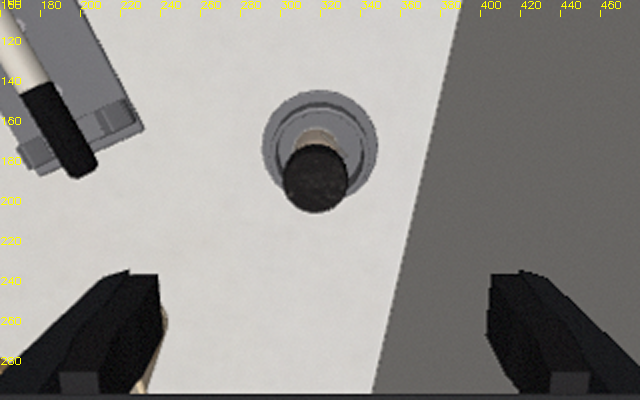

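Call:
send_rows --targets '[[[0.1,0.02,0],[0,0,0]],[[0.25,0.05,0],[0.002,0.001,0]],[[0.4,0.08,0],[0.002,0.001,0]],[[0.55,0.11,0],[0.002,0.001,0]],[[0.7,0.14,0],[0.002,0.001,0]],[[0.85,0.17,0],[0.002,0.001,0]],[[0.95,0.188,0],[0.002,0.001,0]],[[0.95,0.188,0],[0.002,0.001,0]]]'

```text
clock: 31.0
tool_pos: [0.6053, -0.0525, 0.1721]
eef_rot: [0.641, 0.767, -0.001, -0.005]
contact_force: [0.7, -1.5, -0.4]
opening: 0.997
finger_force: 0.0
```

```bash
python3 -c "
from h import *
go((.611,.0475,.175,10),(.611,.0475,.03,10),(.611,.0475,.01,10))"
```

```text
t 31.0 pos [ 0.6053 -0.0525  0.1721] yaw 10.3 open 0.997 F [ 0.7 -1.5 -0.4] ff 0.0 q7 -0.07
[0.3248, 0.0782, -0.008] [-0.0025, -0.0021, 0.0014]
[0.3216, 0.0819, 0.4753] [-0.0025, -0.0021, 0.0014]
[0.3211, 0.0825, 0.5419] [-0.0025, -0.0021, 0.0014]
```

Call:
send_rows --targets '[[[0.12,0.03,0],[-0.002,-0.001,0]],[[0.24,0.06,0],[-0.002,-0.001,0]],[[0.322,0.08,0],[-0.002,-0.001,0]],[[0.322,0.08,0.1],[-0.002,-0.001,0]],[[0.322,0.08,0.2],[-0.002,-0.001,0]],[[0.322,0.08,0.3],[-0.002,-0.001,0]],[[0.322,0.08,0.3],[-0.002,-0.001,0]],[[0.322,0.08,0.3],[-0.002,-0.001,0]],[[0.322,0.08,0.3],[-0.002,-0.001,0]]]'

```text
clock: 32.12
tool_pos: [0.6134, 0.0428, 0.0845]
eef_rot: [0.644, 0.765, 0.001, 0.0]
contact_force: [-0.1, 0.2, -0.3]
opening: 0.997
finger_force: 0.0
```

```bash
python3 -c "
from h import *
go((.611,.0475,.03,10),(.611,.0475,.01,10))
d=wrist('w8');crop(d['img'],160,480,100,300,2,'pics/w8.png')
Ti=np.linalg.inv(d['T'])
for u,v in [(0,0),(-1,0),(1,0),(0,1),(0,-1)]:
    p=(.611+u*.029,.0475+v*.029,.026);c=Ti@np.array([*p,1]);print((2*(d['fx']*c[0]/c[2]+d['cx'])-320).round(1),(2*(d['fy']*c[1]/c[2]+d['cy'])-200).round(1))"
```

```text
t 32.12 pos [0.6134 0.0428 0.0845] yaw 9.9 open 0.997 F [-0.1  0.2 -0.3] ff 0.0 q7 -0.26
[0.0166, -0.0056, 0.1816] [0.0008, -0.0003, -0.0006]
[0.0165, -0.0058, 0.2482] [0.0008, -0.0003, -0.0006]
320.3 213.1
240.4 200.0
399.1 226.0
334.5 134.9
307.2 285.4
```

View pics/w8.png

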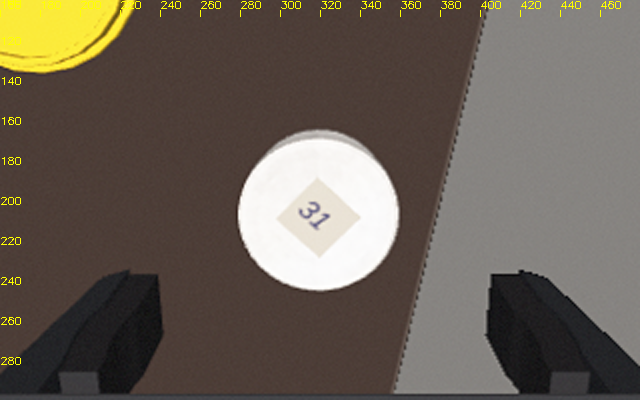

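Call:
send_rows --targets '[[[0.016,-0.006,0.03],[0,0,0]],[[0.016,-0.006,0.1],[0,0,0]],[[0.016,-0.006,0.17],[0,0,0]],[[0.016,-0.006,0.22],[0,0,0]],[[0.016,-0.006,0.245],[0,0,0]],[[0.016,-0.006,0.255],[0,0,0]],[[0.016,-0.006,0.255],[0,0,0]],[[0.016,-0.006,0.255],[0,0,0]]]'

```text
clock: 33.17
tool_pos: [0.6102, 0.0477, 0.0072]
eef_rot: [0.643, 0.766, 0.001, -0.0]
contact_force: [0.4, -0.1, 0.5]
opening: 0.999
finger_force: 0.0
```

Call:
send_rows --targets '[[[0,0,0],[0,0,0]],[[0,0,0],[0,0,0]],[[0,0,0],[0,0,0]],[[0,0,0],[0,0,0]],[[0,0,0],[0,0,0]],[[0,0,0],[0,0,0]],[[0,0,0],[0,0,0]]]' --fingers 0 --newtons 20

```text
clock: 34.05
tool_pos: [0.6098, 0.0477, 0.0067]
eef_rot: [0.643, 0.766, 0.0, -0.0]
contact_force: [0.1, 0.7, 1.6]
opening: 0.616
finger_force: 20.0
```

```bash
python3 -c "
from h import *
go((.611,.0475,.09,10))"
```

```text
t 34.05 pos [0.6098 0.0477 0.0067] yaw 9.9 open 0.616 F [0.1 0.7 1.6] ff 20.0 q7 -0.3
[-0.001, 0.0038, -0.2777] [0.0001, -0.0003, -0.0004]
```

Call:
send_rows --targets '[[[0,0,-0.02],[0,0,0]],[[0,0,-0.06],[0,0,0]],[[0,0,-0.13],[0,0,0]],[[0,0,-0.21],[0,0,0]],[[0,0,-0.3],[0,0,0]],[[0,0,-0.39],[0,0,0]],[[0,0,-0.43],[0,0,0]],[[0,0,-0.43],[0,0,0]]]'

```text
clock: 35.05
tool_pos: [0.6104, 0.0475, 0.1369]
eef_rot: [0.643, 0.766, 0.001, 0.0]
contact_force: [-0.4, -0.4, -1.4]
opening: 0.617
finger_force: 20.0
```

```bash
python3 -c "
from h import *
go((.437,-.15,.135,10))
d=wrist('w9');crop(d['img'],160,480,100,300,2,'pics/w9.png')"
```

```text
t 35.05 pos [0.6104 0.0475 0.1369] yaw 9.9 open 0.617 F [-0.4 -0.4 -1.4] ff 20.0 q7 -0.25
[-0.5491, -0.6826, 0.0043] [0.0007, -0.0003, -0.0005]
```

Call:
send_rows --targets '[[[-0.03,-0.037,0],[0,0,0]],[[-0.09,-0.112,0],[0,0,0]],[[-0.16,-0.199,0],[0,0,0]],[[-0.23,-0.286,0],[0,0,0]],[[-0.3,-0.373,0],[0,0,0]],[[-0.37,-0.46,0],[0,0,0]],[[-0.44,-0.547,0],[0,0,0]],[[-0.5,-0.622,0],[0,0,0]],[[-0.535,-0.665,0],[0,0,0]],[[-0.549,-0.683,0],[0,0,0]],[[-0.549,-0.683,0],[0,0,0]],[[-0.549,-0.683,0],[0,0,0]]]'

```text
clock: 36.6
tool_pos: [0.4373, -0.1491, 0.1355]
eef_rot: [0.643, 0.766, 0.001, -0.0]
contact_force: [-0.6, 0.6, -0.9]
opening: 0.617
finger_force: 20.0
```

```bash
python3 -c "
from h import *
go((.437,-.15,.0135,10))
d=wrist('w10')
im=d['img'];Ti=np.linalg.inv(d['T'])
for n,r,z in (('flange',.042,.002),('rim',.039,.010)):
    P=[]
    for t in np.linspace(0,2*np.pi,72):
        c=Ti@np.array([.4372+r*np.cos(t),-.151+r*np.sin(t),z,1]);P.append((d['fx']*c[0]/c[2]+d['cx'],d['fy']*c[1]/c[2]+d['cy']))
    P=np.array(P);print(n,P.min(0),P.max(0))
    if n=='flange':
        for p in P: im[int(round(p[1])),int(round(p[0]))]=(0,0,255)
crop(im,160,480,100,300,2,'pics/w10.png')"
```

```text
t 36.6 pos [ 0.4373 -0.1491  0.1355] yaw 10.0 open 0.617 F [-0.6  0.6 -0.9] ff 20.0 q7 -0.03
[-0.0034, -0.002, 0.4065] [0.0004, -0.0005, 0.0001]
flange [278.24734473 144.6883329 ] [365.20697467 228.72102448]
rim [280.26763544 149.12408603] [363.20136291 229.07743404]
```

View pics/w10.png

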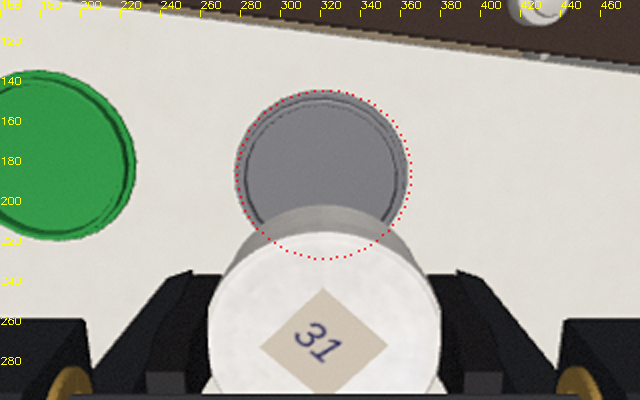

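Call:
send_rows --targets '[[[-0.004,-0.003,0.03],[0,0,0]],[[-0.007,-0.005,0.09],[0,0,0]],[[-0.007,-0.005,0.16],[0,0,0]],[[-0.007,-0.005,0.23],[0,0,0]],[[-0.007,-0.005,0.29],[0,0,0]],[[-0.007,-0.005,0.34],[0,0,0]],[[-0.007,-0.005,0.36],[0,0,0]],[[-0.007,-0.005,0.36],[0,0,0]],[[-0.007,-0.005,0.36],[0,0,0]]]'

```text
clock: 37.78
tool_pos: [0.4355, -0.1523, 0.0278]
eef_rot: [0.643, 0.766, 0.001, -0.0]
contact_force: [-0.8, 0.6, -1.0]
opening: 0.621
finger_force: 20.0
```

```bash
python3 -c "
from h import *
go((.436,-.1512,.0132,10))"
```

```text
t 37.77 pos [ 0.4355 -0.1523  0.0278] yaw 9.9 open 0.621 F [-0.8  0.6 -1. ] ff 20.0 q7 -0.11
[0.0031, 0.0022, 0.0487] [0.0003, -0.0003, -0.0004]
```

Call:
send_rows --targets '[[[0.003,0.002,0.015],[0,0,0]],[[0.003,0.002,0.03],[0,0,0]],[[0.003,0.002,0.042],[0,0,0]],[[0.003,0.002,0.048],[0,0,0]],[[0.003,0.002,0.048],[0,0,0]],[[0.003,0.002,0.048],[0,0,0]]]'

```text
clock: 38.52
tool_pos: [0.4358, -0.1512, 0.0132]
eef_rot: [0.643, 0.766, 0.0, -0.0]
contact_force: [0.2, -0.1, -1.0]
opening: 0.618
finger_force: 20.0
```

Call:
send_rows --targets '[[[0,0,0],[0,0,0]],[[0,0,0],[0,0,0]],[[0,0,0],[0,0,0]],[[0,0,0],[0,0,0]],[[0,0,-0.04],[0,0,0]],[[0,0,-0.15],[0,0,0]],[[0,0,-0.3],[0,0,0]],[[0,0,-0.5],[0,0,0]],[[0,0,-0.7],[0,0,0]],[[0,0,-0.8],[0,0,0]],[[0,0,-0.8],[0,0,0]],[[0,0,-0.8],[0,0,0]]]' --fingers 1

```text
clock: 40.02
tool_pos: [0.4348, -0.1517, 0.2521]
eef_rot: [0.643, 0.766, -0.0, -0.001]
contact_force: [0.7, -0.7, -0.1]
opening: 0.999
finger_force: 0.0
```

```bash
python3 -c "
from h import *
from plant import *
go()
d=wrist('w11')
a=snapshot('top')['img']
c=lambda i,x0,x1,y0,y1,w,h:cv2.resize(i[y0:y1,x0:x1],(w,h),interpolation=2)
A=c(a,160,480,130,240,800,275);B=c(d['img'],160,480,60,190,800,325)
cv2.imwrite('pics/fin.png',np.vstack([A,B]))"
```

```text
t 40.02 pos [ 0.4348 -0.1517  0.2521] yaw 9.9 open 0.999 F [ 0.7 -0.7 -0.1] ff 0.0 q7 -0.14
```

View pics/fin.png

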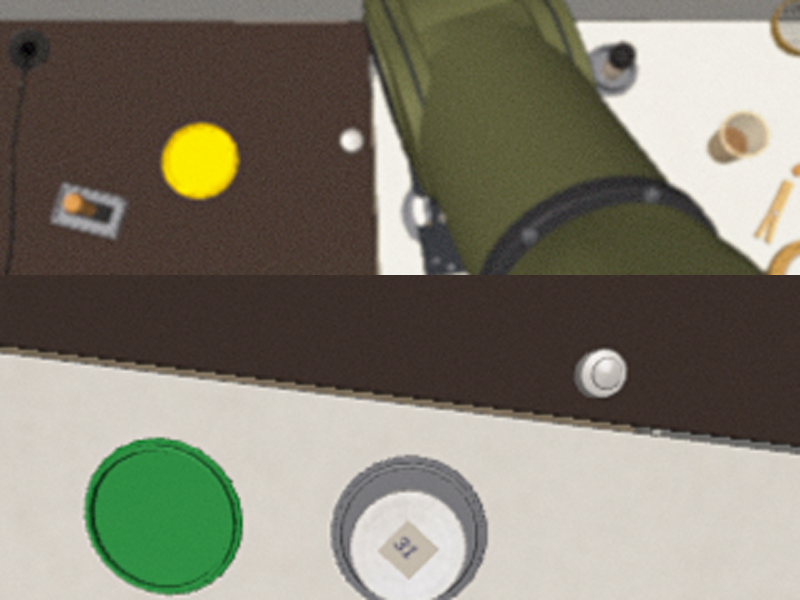

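```bash
python3 -c "
from h import *
d=load('w11')
print(ray(d,(323.6,163.6),.004,d['T']),ray(d,(323.6,169.6),.031,d['T']))"
```

```text
[ 0.43590276 -0.15034155  0.004     ] [ 0.43625292 -0.15286546  0.031     ]
```

Tin within 3 mm of the dish centre, and all four are placed; handing in.

```bash
python3 -c "
from plant import *
print(finish_job())"
```

```text
the job is handed in; nothing more can be done
None
```

I put all four pieces back in their grey holders and handed the job in at about 40 s. The hand-in returned no verdict. In the last camera views each piece sat upright or level near the centre of its holder (the marker's was taken just after I placed it), and the check weight and sample cup showed no sign of having moved.

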